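# Set the fume extractor to step four and start it

### The arm

A 6-joint arm with a two-finger parallel gripper is mounted at the origin on a cart in front of the work surface, level with it; the furniture and walls round the work are solid. World frame = base frame: x ahead of the robot, y to its left, z up, the work surface at z = 0. Lengths are in m, angles in rad, forces in N, time in s.
With the tool pointing down it reaches from about 0.3 to 0.875 m from the base axis. Payload 6.4 kg.
Tool frame: the origin (TCP) lies between the finger pads; the fingertips stand tip_extent ahead of it and the grasp point (between the pads) lies 5 mm behind it (tip_extent is the distance from the TCP to the fingertips, in m); z points along the fingers, y is the direction in which the jaws open and shut (so a half turn about z gives the same grasp; the last joint's range is limited). The gripper opens to 85 mm and grips with 20 to 120 N. Pads are 22 mm wide; open, the fingers measure 114 mm over their backs; the gripper's body (76 mm by 85 mm) begins 54 mm behind the grasp point. The pads swing forward as they close: fully open they stand 13 mm farther back than shut.
Start: joints at [-1.499, 0.181, 1.607, -0, 1.354, -0.206], TCP at [0.158, -0.553, 0.213] pointing down, gripper open.
Joint ranges: [-2.99, 2.99], [-0.89, 2.07], [0.3, 2.58], [-1.14, 4.28], [0, 2.63], [-3.12, 3.12]. Speed limits (rad/s): [2.57, 2.57, 3.01, 3.14, 3.14, 3.14].

### API

Orientations are given as a unit quaternion [w, x, y, z].
In Python, from bench import * gives the robot as it stands.
- The arm moves only by the shell command python3 -m jog 'ROWS'. ROWS is JSON, a list of rows, each a list of 3 entries, a list of its own where there are three numbers: the shift along the tool's x, y, z in mm, then the turn, a rotation vector about the tool's x, y, z in rad, then the opening, from 0 (shut) to 1 (fully open). A call has 1 to 20 rows; each row is the pose to reach, as a shift and turn from the pose measured when the call began, along the tool's axes at that moment; what a row does not reach only later rows make up. A row lasts 1/12 s, in which the tool goes at most 41.7 mm and 7.16 degrees, less where a joint would pass 70% of its speed; a pose out of reach is approached as far as the arm can. A call with a gripper value outside its range is refused whole. The fingers move at their own pace and stop on an object; the grip force is fixed at half the most. Time passes only in rows, so rows that repeat a pose let the fingers close. It gives the time, the measured TCP pose, the force and the opening at its end, in the units of the state.
- get_obs(): the state, without advancing time (a new reading comes with each control period).
- camera(name): name is "side" or "top"; returns (picture, depth): 400x640x3 uint8, red, green, blue; 400x640 float32, m along the optical axis (not along the pixel's ray), 0 where there is no reading.
- get_calibration(name): a dict with "fx", "fy", "cx", "cy" (pixels), "k1" (the pictures are not rectified: a ray, as slopes to the right and down, at radius r is drawn at 1 + k1 r^2 times it, then the intrinsics apply), "world_from_camera" (4x4, takes a point from camera to world coordinates). Camera axes: x right, y down, z forward; pixel columns grow to the right and rows downward; lengths in m; the calibration is good to about 2 mm. A picture is of the moment at which its call begins. get_calibration takes no time and is no camera call.
- hand_in(): hands the job in, once; it reports no verdict.
The state is a dict: "time_s": time; "q": joint angles; "dq": joint speeds; "joint_efforts": joint torques, N m; "eef_pos": TCP position; "eef_rot": TCP orientation; "wrist_force": force on the tool from outside, world axes, zero at the start; "torque": the same for the moment, N m; "opening": opening from 0.0 (shut) to 1.0 (fully open).
Only numpy, scipy, OpenCV 4.12 (cv2) and the standard library are available. Lean on these libraries where they do the work, as an engineer would, in place of code of your own. Each camera call takes 0.05 s, during which the arm holds its last target.

### The job

Get the bench fume extractor running for the soldering: turn the bar handle of its fan switch until its white-lined pointer sits in the notch of step four (the fourth black bar, counted from the red off mark), then push the green start button fully in and let it go. The fan may be started on no other step, so do not push start before the switch stands on four. Leave the red stop button unpressed and the things round the extractor where they are.

Things in the scene. Friction and masses are not known exactly. Their poses are not given: they have to be found in the camera images.
- extractor: bench fume extractor, fixed, may stand turned; 264 mm wide (its y), 220 mm deep (its x). Origin: centre of its underside; x to its back, y to the operator's left, z up. Its grey control desk (x -115 to 0 mm) slopes up to the rear at 20 degrees, 62 mm high in front, 104 mm behind. Across the panel from left to right: fan switch, green start button, red stop button
- housing_top (a point): middle of the top of the blue fan housing behind the control desk: the housing covers x 0 to 105 mm of the extractor's frame over the full width and is 142 mm high; its fan guard stands 10 mm higher. It is an obstacle for the gripper. Axes as the extractor's
- switch_axis (a point): on the turning axis of the fan switch, half-way up the handle, 26 mm out from the panel. Its axes do not turn: x up the slope, y left, z square out of the panel. Below lies an aluminium plate, then a 68 mm black disc (face 6 mm out from the panel). Marks round it, 30 degrees apart: red dot = off, then clockwise five growing black bars, steps 1 to 5; straight up the slope is between steps 2 and 3
- pointer_end (a point): point inside the handle's pointer end, 33 mm from the turning axis, half-way up; turns with it. The handle is a black upright bar 78 mm long (39 mm each side of the axis), 18 mm thick, from 12 to 40 mm out from the panel, on a 48 mm round foot; a white line on top marks its pointer end
- fan_switch (a joint): handle turn, rad, clockwise positive seen onto the panel: off 0, steps 1 to 5 at 0.524, 1.047, 1.571, 2.094 (step four), 2.618; stop 0.06 beyond step 5. Starts in off, 1 or 2. In switch_axis' frame the pointer lies at angle 1.309 - joint from x towards y. A sprung ball holds each notch: about 0.25 N m (8 N at the end) moves it; past half-way it snaps into the next
- start_button_top (a point): centre of the face of the green start button, 32 mm across, 18 mm out from the panel when released, in a 44 mm steel ring (rim 9 mm out). Its axes: x up the slope, y left, z square out of the panel; it is pressed along -z of these
- start_button (a joint): how far the green start button is pressed, m: 0 released, 0.006 fully in; sprung, about 1.2 N to start moving, 4.1 N fully in; springs back by itself
- stop_button_top (a point): centre of the face of the red stop button, the same size as the start button and 56 mm to the right of it; not to be pressed
- stop_button (a joint): how far the red stop button is pressed, m: 0 released, 0.006 fully in
- carton: small part carton, orange above and white below, 76 x 53 mm, 62 mm tall, standing at the extractor's left side; to be left alone. Origin at the centre of its underside
- compound_tin: tin of thread compound with a black cap, 66 mm across, 88 mm tall, standing at the extractor's right side; to be left alone. Origin at the centre of its underside
- ball_valve: brass ball valve with a blue lever, 39 x 124 x 54 mm, lying on the bench to the right; to be left alone. Origin at the centre of its underside
- conduit_body: grey cast conduit body, 36 x 130 x 39 mm, lying on the bench to the left; to be left alone. Origin at the centre of its underside
- junction_box: grey octagonal junction box, 65 mm across, 38 mm tall, to the left; to be left alone. Origin at the centre of its underside
- wrench: pipe wrench 259 mm long, 51 mm wide, 19 mm tall, lying on the bench at the right; to be left alone. Origin at the centre of its underside

How it is judged:
By the outcome, as a careful person would: the job done as asked, in the order asked, and still so for the second after the job is handed in, with the robot touching nothing.
It also fails if it takes over 43 s, if anything falls off the work surface, if the arm or the gripper's body presses on something with over 40 N, if the wrist force passes 120 N, or if a joint passes its speed limit or range.

## Working session

There is one attempt and no reset: what is moved stays moved. The work goes in short steps, Python scripts to look and compute and a shell command to move; the robot and the scene stay as the last step left them, time stands still between calls to the robot, and variables do not carry over. Pictures are saved under pics/ and viewed, and the job is handed in when it is done.

```bash
ls; mkdir -p pics
python3 - <<'E'
from bench import *
import cv2,numpy as np
o=get_obs()
print(o)
for n in ["top","side"]:
    p,d=camera(n); c=get_calibration(n); print(n,c)
    cv2.imwrite(f"pics/{n}0.png",p[:,:,::-1]); np.savez(f"{n}0.npz",p=p,d=d)
E
```

```text
pics
{'time_s': 0.0, 'q': array([-1.49926136e+00,  1.81565531e-01,  1.60803094e+00,  2.50497798e-06,
        1.35383504e+00, -2.06313645e-01]), 'dq': array([-3.92469451e-04, -1.03476552e-03,  6.74999266e-04, -2.91325704e-04,
       -7.49517487e-05, -2.88425851e-06]), 'joint_efforts': array([-1.30457251e-03, -4.44880271e+01, -3.51343668e+01, -5.33336624e-04,
        8.97788443e-03, -4.32787135e-05]), 'eef_pos': array([ 0.1576808 , -0.55232277,  0.21185936]), 'eef_rot': array([-9.17258171e-04,  9.90365148e-01,  1.38477537e-01,  6.31328243e-05]), 'wrist_force': array([-0.93314185,  1.08039706,  0.83818674]), 'torque': array([ 9.60401600e-06, -3.68608775e-02,  2.63694367e-02]), 'opening': 1.00072293130256}
top {'fx': 451.86792355310723, 'fy': 451.86792355310723, 'cx': 322.1838784769081, 'cy': 199.68764974381884, 'k1': -0.05648731377028808, 'world_from_camera': array([[-0.00449664, -0.99857163,  0.05323992,  0.41960502],
       [-0.99990546,  0.00518171,  0.0127366 , -0.04045285],
       [-0.01299428, -0.05317761, -0.99850052,  1.55092186],
       [ 0.        ,  0.        ,  0.        ,  1.        ]])}
side {'fx': 490.4399060647483, 'fy': 490.4399060647483, 'cx': 312.6624031360056, 'cy': 201.3335467801194, 'k1': -0.022040689237163805, 'world_from_camera': array([[ 0.66719334, -0.63940466,  0.38211875, -0.22938546],
       [-0.74487696, -0.57503007,  0.33837661, -0.70538226],
       [ 0.00337019, -0.51039407, -0.85993403,  1.78090577],
       [ 0.        ,  0.        ,  0.        ,  1.        ]])}
```

View pics/top0.png

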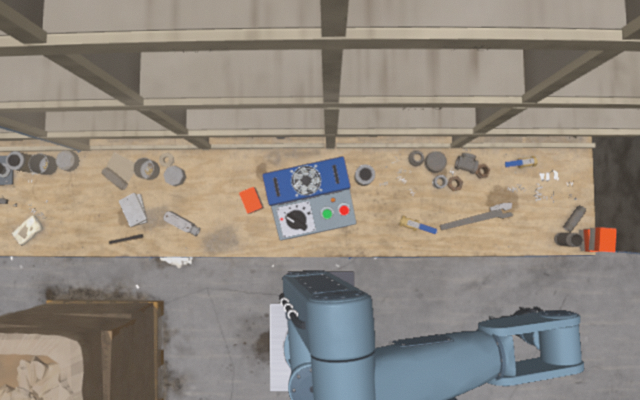

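View pics/side0.png

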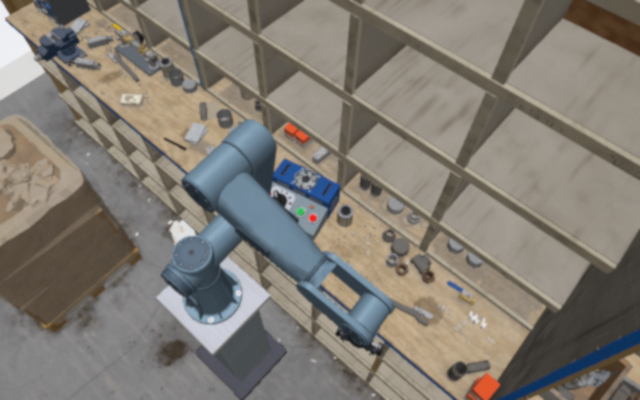

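```bash
cat > h.py <<'E'
import numpy as np,cv2
from bench import get_calibration
def ray(n,uv):
    c=get_calibration(n);K=np.array([[c['fx'],0,c['cx']],[0,c['fy'],c['cy']],[0,0,1]])
    s=cv2.undistortPoints(np.array(uv,float).reshape(-1,1,2),K,np.array([c['k1'],0,0,0.])).reshape(-1,2)
    T=c['world_from_camera'];d=np.c_[s,np.ones(len(s))]@T[:3,:3].T
    return T[:3,3],d
def onz(n,uv,z):
    o,d=ray(n,uv);return o+d*((z-o[2])/d[:,2])[:,None]
def ondepth(n,uv,dep):
    o,d=ray(n,uv);return o+d*np.array(dep)[:,None]
def proj(n,P):
    c=get_calibration(n);T=np.linalg.inv(c['world_from_camera']);P=np.atleast_2d(P)
    q=P@T[:3,:3].T+T[:3,3];s=q[:,:2]/q[:,2:];r2=(s**2).sum(1)[:,None];s=s*(1+c['k1']*r2)
    return s*c['fx']+[c['cx'],c['cy']]
E
python3 - <<'E'
from h import *
z=np.load('top0.npz');p=z['p'];d=z['d']
cv2.imwrite('pics/topz.png',cv2.resize(p[140:265,220:420,::-1],None,fx=4,fy=4,interpolation=cv2.INTER_CUBIC))
z2=np.load('side0.npz')
cv2.imwrite('pics/sidez.png',cv2.resize(z2['p'][140:250,240:370,::-1],None,fx=5,fy=5,interpolation=cv2.INTER_CUBIC))
hsv=cv2.cvtColor(p,cv2.COLOR_RGB2HSV)
def blob(m):
    n,l,s,c=cv2.connectedComponentsWithStats(m.astype(np.uint8))
    return [(s[i],c[i]) for i in range(1,n) if s[i][4]>20]
sub=np.zeros(d.shape,bool);sub[145:250,255:380]=1
H,S,V=hsv[...,0],hsv[...,1],hsv[...,2]
for nm,m in dict(green=(H>45)&(H<90)&(S>100),red=((H<5)|(H>174))&(S>150),blue=(H>100)&(H<130)&(S>120)).items():
    for s,c in blob(m&sub):
        print(nm,s,c,d[int(c[1]),int(c[0])])
m=((H>100)&(H<130)&(S>120)&sub).astype(np.uint8)
cs,_=cv2.findContours(m,cv2.RETR_EXTERNAL,cv2.CHAIN_APPROX_NONE);c=max(cs,key=cv2.contourArea)
r=cv2.minAreaRect(c);print(r);b=cv2.boxPoints(r);print(b);P=onz('top',b,.142);print(P)
# desk plane from depth
ys,xs=np.mgrid[200:240:2,280:352:2];xs=xs.ravel();ys=ys.ravel()
P=ondepth('top',np.c_[xs,ys],d[ys,xs]);
for q in P[::60]:print(q.round(3))
E
```

```text
green [323 210   9   9  64] [326.765625 213.703125] 1.4473552
red [340 206   9   9  61] [343.70491803 209.95081967] 1.4516397
blue [312 158  38  38 759] [332.07378129 175.53491436] 1.420567
blue [264 167  42  37 750] [280.06266667 186.584     ] 1.4184699
((327.2882385253906, 176.0470428466797), (31.02105140686035, 38.0712890625), 77.47119140625)
[[305.3412  165.03528]
 [342.50586 156.77646]
 [349.2353  187.0588 ]
 [312.07062 195.31763]]
[[ 0.60390564  0.02989053  0.142     ]
 [ 0.6292713  -0.08687618  0.142     ]
 [ 0.53381884 -0.10721848  0.142     ]
 [ 0.50856943  0.00906671  0.142     ]]
[0.495 0.11  0.139]
[ 0.49  -0.041  0.094]
[0.477 0.037 0.095]
[0.464 0.114 0.103]
[ 0.457 -0.04   0.1  ]
[0.445 0.037 0.093]
[0.432 0.116 0.085]
[ 0.425 -0.04   0.07 ]
[0.413 0.036 0.11 ]
[0.4   0.117 0.076]
[ 0.391 -0.04   0.004]
[ 0.378  0.042 -0.002]
```

```bash
sleep 1
```

```text
(no output)
```

View pics/topz.png

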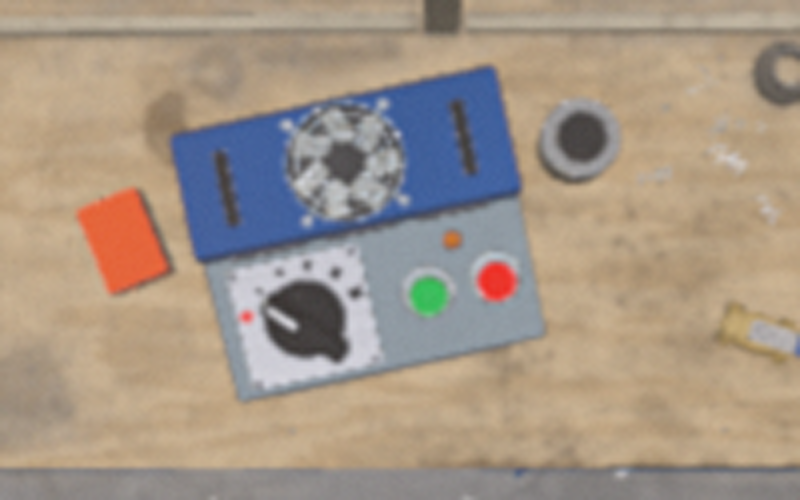

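View pics/sidez.png

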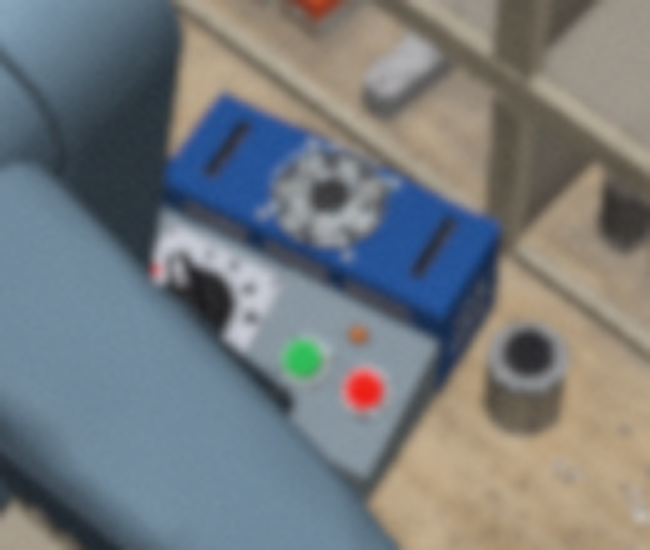

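```bash
cat > fit.py <<'E'
from h import *
from scipy.optimize import least_squares
Z=np.array([[172,136],[494,66],[521,190],[203,262],[242,401],[545,333]],float)
uv=(Z+.5)/4-.5+[220,140]
L=np.array([[.105,.132,.142],[.105,-.132,.142],[0,-.132,.142],[0,.132,.142],[-.115,.132,.062],[-.115,-.132,.062]])
def tr(v,L):
    c,s=np.cos(v[2]),np.sin(v[2]);R=np.array([[c,-s,0],[s,c,0],[0,0,1]]);return L@R.T+[v[0],v[1],0]
r=least_squares(lambda v:(proj('top',tr(v,L))-uv).ravel(),[.5,.0,.2])
v=r.x
if __name__=='__main__':
    print(v,r.fun.round(2))
    # panel frame
    a=np.radians(20);c,s=np.cos(v[2]),np.sin(v[2])
    Rz=np.array([[c,-s,0],[s,c,0],[0,0,1]])
    Rp=Rz@np.array([[np.cos(a),0,-np.sin(a)],[0,1,0],[np.sin(a),0,np.cos(a)]])
    p0=tr(v,np.array([[-.115,0,.062]]))[0]
    def onp(n,uv,h):
        o,d=ray(n,uv);nn=Rp[:,2];t=((p0+h*nn-o)@nn)/(d@nn);P=o+d*t[:,None];return P,(P-p0)@Rp
    S=lambda z:(np.array(z,float)+.5)/4-.5+[220,140]
    S2=lambda z:(np.array(z,float)+.5)/5-.5+[240,140]
    print('buttons top',onp('top',[[326.77,213.70],[343.70,209.95]],.018))
    print('buttons side',onp('side',S2([[303,358],[365,390]]),.018))
    print('marks',onp('top',S([[246,317],[260,291],[280,272],[307,264],[336,271],[356,293]]),0.001)[1])
    print('plate',onp('top',S([[228,268],[362,249],[383,357],[255,390]]),0.001)[1])
    print('line',onp('top',S([[268,306],[296,329]]),0.040)[1])
    print('tail',onp('top',S([[338,356]]),0.040)[1])
    print('side proj of corners',proj('side',tr(v,L)).round(1).tolist())
E
python3 fit.py
```

```text
[0.5049716  0.01593186 0.21308089] [-0.91 -0.63  0.64 -1.33  1.24  0.22 -1.69  0.48 -0.92  0.79  1.66  0.46]
buttons top (array([[ 0.45184364, -0.03646649,  0.10007903],
       [ 0.46361456, -0.09087439,  0.10007865]]), array([[ 0.06188104, -0.03997823,  0.018     ],
       [ 0.06187993, -0.09564486,  0.018     ]]))
buttons side (array([[ 0.45116065, -0.03751705,  0.0997552 ],
       [ 0.46249786, -0.09293568,  0.09952274]]), array([[ 0.06093424, -0.0408606 ,  0.018     ],
       [ 0.06025455, -0.09742339,  0.018     ]]))
marks [[0.07256614 0.10806568 0.001     ]
 [0.09155317 0.09192813 0.001     ]
 [0.10355735 0.07257349 0.001     ]
 [0.10521702 0.04991692 0.001     ]
 [0.09417238 0.02848772 0.001     ]
 [0.07228316 0.01680968 0.001     ]]
plate [[0.11627924 0.11241781 0.001     ]
 [0.10753027 0.00406739 0.001     ]
 [0.01337909 0.0071842  0.001     ]
 [0.0093521  0.115662   0.001     ]]
line [[0.09027883 0.08506463 0.04      ]
 [0.06660051 0.06796843 0.04      ]]
tail [[0.03684593 0.04063299 0.04      ]]
side proj of corners [[284.5, 156.9], [341.3, 183.7], [328.6, 203.5], [270.9, 175.4], [257.1, 206.9], [313.9, 235.9]]
```

```bash
python3 - <<'E'
import bench
print([ (n,getattr(bench,n)) for n in dir(bench) if not n.startswith('_') and not callable(getattr(bench,n))])
print([n for n in dir(bench) if 'tip' in n.lower()], [n for n in dir(bench) if not n.startswith('_')]); print(bench.get_obs().keys())
E
cat > tgt.py <<'E'
from fit import *
from scipy.spatial.transform import Rotation as Ro
from bench import get_obs
a=np.radians(20);c,s=np.cos(v[2]),np.sin(v[2])
Rp=np.array([[c,-s,0],[s,c,0],[0,0,1]])@np.array([[np.cos(a),0,-np.sin(a)],[0,1,0],[np.sin(a),0,np.cos(a)]])
p0=tr(v,np.array([[-.115,0,.062]]))[0]
def pan(x,y,h): return p0+Rp@np.array([x,y,h])
def tool(ang): # tool x at panel angle ang(rad from x towards y), z=-n
    x=np.array([np.cos(ang),np.sin(ang),0]);z=np.array([0,0,-1.]);y=np.cross(z,x)
    return Ro.from_matrix(Rp@np.c_[x,y,z])
def cur():
    o=get_obs();q=o['eef_rot'];return o['eef_pos'],Ro.from_quat([q[1],q[2],q[3],q[0]]),o
def step(P,ang):
    p,R,o=cur();d=R.inv().apply(P-p)*1000;rv=(R.inv()*tool(ang)).as_rotvec()
    print('P',np.round(P,4),'shift mm',d.round(1),'rotvec',rv.round(3),'deg',np.degrees(np.linalg.norm(rv)).round(1))
    return d,rv
def where():
    p,R,o=cur();x=R.apply([1,0,0])@Rp
    print('t',o['time_s'],'panel pos',((p-p0)@Rp*1000).round(1),'ang',np.degrees(np.arctan2(x[1],x[0])).round(1),'z.n',(R.apply([0,0,1])@Rp).round(3),'F(panel)',(o['wrist_force']@Rp).round(1),'T',(o['torque']@Rp).round(2),'open',round(o['opening'],3),'q',o['q'].round(2))
E
python3 - <<'E'
from tgt import *
where()
for h in (.21,.15,.12,.031,.026,.021): step(pan(.0605,.0622,h),np.pi/4)
E
```

```text
[('tip_extent', 0.014)]
['tip_extent'] ['MotionError', 'camera', 'get_calibration', 'get_obs', 'hand_in', 'tip_extent']
dict_keys(['time_s', 'q', 'dq', 'joint_efforts', 'eef_pos', 'eef_rot', 'wrist_force', 'torque', 'opening'])
t 0.1 panel pos [-272.6 -482.   258.8] ang 3.9 z.n [-0.342  0.002 -0.94 ] F(panel) [ 0.3 -0.2 -0.9] T [-0.05 -0.03 -0.04] open 1.0 q [-1.5   0.18  1.61  0.    1.35 -0.21]
P [0.3648 0.0492 0.28  ] shift mm [ 364.2 -521.9  -67.1] rotvec [-0.148  0.324 -0.714] deg 45.7
P [0.3848 0.0536 0.2236] shift mm [ 384.6 -520.5  -10.7] rotvec [-0.148  0.324 -0.714] deg 45.7
P [0.3949 0.0557 0.1955] shift mm [ 394.9 -519.8   17.5] rotvec [-0.148  0.324 -0.714] deg 45.7
P [0.4246 0.0622 0.1118] shift mm [ 425.2 -517.7  101.1] rotvec [-0.148  0.324 -0.714] deg 45.7
P [0.4263 0.0625 0.1071] shift mm [ 426.9 -517.6  105.8] rotvec [-0.148  0.324 -0.714] deg 45.7
P [0.428  0.0629 0.1024] shift mm [ 428.6 -517.4  110.5] rotvec [-0.148  0.324 -0.714] deg 45.7
```

```bash
python3 -m jog '[[[25,-35,-8],[-0.01,0.03,-0.07],0.6],[[50,-68,-16],[-0.02,0.06,-0.14],0.6],[[75,-101,-20],[-0.03,0.09,-0.21],0.6],[[100,-135,-22],[-0.04,0.12,-0.27],0.6],[[125,-169,-22],[-0.05,0.15,-0.33],0.6],[[150,-203,-22],[-0.07,0.17,-0.38],0.6],[[175,-237,-22],[-0.08,0.19,-0.43],0.6],[[200,-271,-22],[-0.09,0.21,-0.48],0.6],[[225,-305,-22],[-0.11,0.24,-0.53],0.6],[[250,-338,-22],[-0.12,0.26,-0.58],0.6],[[275,-372,-22],[-0.13,0.28,-0.63],0.6],[[300,-406,-20],[-0.14,0.30,-0.67],0.6],[[325,-440,-18],[-0.148,0.324,-0.714],0.6],[[350,-474,-15],[-0.148,0.324,-0.714],0.6],[[375,-507,-12],[-0.148,0.324,-0.714],0.6],[[385,-520,-11],[-0.148,0.324,-0.714],0.6],[[385,-520,-11],[-0.148,0.324,-0.714],0.6],[[385,-520,-11],[-0.148,0.324,-0.714],0.6]]'
python3 - <<'E'
from tgt import *
where()
for h in (.15,.07,.031): step(pan(.0605,.0622,h),np.pi/4)
from bench import camera
for n in ["top","side"]:
    p,d=camera(n)
    cv2.imwrite(f"pics/{n}1.png",p[:,:,::-1])
E
```

```text
time_s: 1.6
eef_pos: [0.3845, 0.057, 0.2232]
eef_rot: [0.047, 0.862, 0.476, 0.166]
wrist_force: [0.2, -0.1, -0.2]
opening: 0.602
t 1.6 panel pos [ 60.7  65.6 149.5] ang 45.5 z.n [-0.002  0.004 -1.   ] F(panel) [ 0.1 -0.1 -0.3] T [-0.    0.16  0.01] open 0.602 q [-0.33 -0.63  2.28  0.19  1.2   0.19]
P [0.3848 0.0536 0.2236] shift mm [-2.6  2.3 -0.5] rotvec [-0.004 -0.002  0.009] deg 0.6
P [0.4116 0.0594 0.1485] shift mm [-2.7  2.6 79.5] rotvec [-0.004 -0.002  0.009] deg 0.6
P [0.4246 0.0622 0.1118] shift mm [ -2.8   2.8 118.5] rotvec [-0.004 -0.002  0.009] deg 0.6
```

View pics/side1.png

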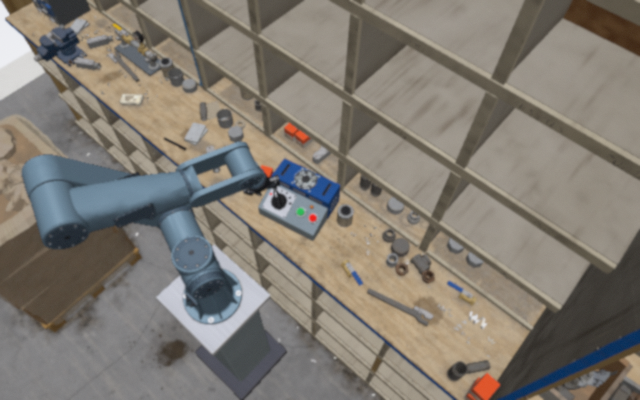

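View pics/top1.png

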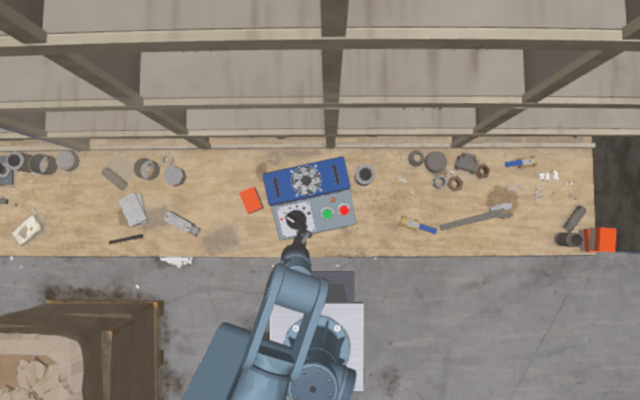

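Run:
```python
import cv2
a=cv2.imread('pics/side1.png')[155:245,245:350]; cv2.imwrite('pics/s1z.png',cv2.resize(a,None,fx=6,fy=6,interpolation=cv2.INTER_CUBIC))
```

```text
(no output)
```

View pics/s1z.png

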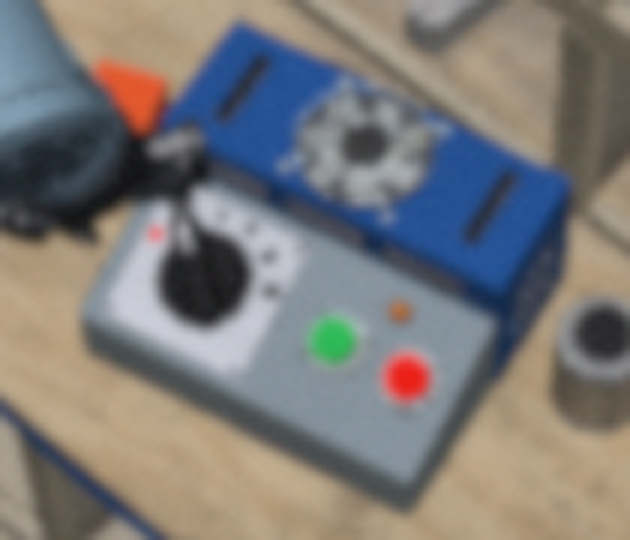

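Run:
```python
from tgt import *
def onp(n,uv,h):
    o,d=ray(n,uv);nn=Rp[:,2];t=((p0+h*nn-o)@nn)/(d@nn);P=o+d*t[:,None];return ((P-p0)@Rp*1000).round(1)
S=lambda z:(np.array(z,float)+.5)/6-.5+[245,155]
print(onp('side',S([[205,278]]),.006),onp('side',S([[155,233],[222,214],[250,229],[268,257],[270,291]]),.001))
print(onp('side',S([[332,341],[407,377]]),.018))
```

```text
[[60.5 61.4  6. ]] [[ 73.1 109.4   1. ]
 [104.8  74.    1. ]
 [104.1  51.5   1. ]
 [ 92.6  31.1   1. ]
 [ 72.7  18.6   1. ]]
[[ 59.7 -40.3  18. ]
 [ 60.6 -96.4  18. ]]
```

```bash
python3 -m jog '[[[-2.8,2.6,30],[-0.004,-0.002,0.009],0.6],[[-2.8,2.6,60],[-0.004,-0.002,0.009],0.6],[[-2.8,2.6,85],[-0.004,-0.002,0.009],0.6],[[-2.8,2.6,102],[-0.004,-0.002,0.009],0.6],[[-2.8,2.6,112],[-0.004,-0.002,0.009],0.6],[[-2.8,2.6,118],[-0.004,-0.002,0.009],0.6],[[-2.8,2.6,118],[-0.004,-0.002,0.009],0.6]]'
python3 - <<'E'
from tgt import *
where()
step(pan(.0605,.0623,.031),np.pi/4)
E
```

```text
time_s: 2.28
eef_pos: [0.4244, 0.0558, 0.1114]
eef_rot: [0.05, 0.868, 0.466, 0.165]
wrist_force: [0.3, -0.4, 0.1]
opening: 0.598
t 2.2833 panel pos [58.9 56.  31.2] ang 44.3 z.n [-0.002 -0.004 -1.   ] F(panel) [ 0.2 -0.5  0.1] T [0.03 0.18 0.01] open 0.598 q [-0.28 -0.31  2.34  0.22  0.82  0.18]
P [0.4246 0.0623 0.1118] shift mm [ 5.5 -3.4  0.1] rotvec [ 0.002  0.005 -0.012] deg 0.8
```

```bash
python3 -m jog '[[[5.5,-3.4,0],[0,0,0],0.6],[[5.5,-3.4,0],[0,0,0],0.6],[[5.5,-3.4,0],[0,0,0],0.6]]'
python3 - <<'E'
from tgt import *
where()
step(pan(.0605,.0623,.031),np.pi/4)
E
```

```text
time_s: 2.53
eef_pos: [0.4251, 0.0611, 0.1129]
eef_rot: [0.05, 0.868, 0.465, 0.166]
wrist_force: [-0.6, -0.8, 0.5]
opening: 0.597
t 2.5333 panel pos [61.1 61.1 31.9] ang 44.2 z.n [-0.001 -0.006 -1.   ] F(panel) [-0.6 -0.7  0.7] T [ 0.04  0.13 -0.02] open 0.597 q [-0.26 -0.31  2.33  0.21  0.82  0.21]
P [0.4246 0.0623 0.1118] shift mm [ 0.4 -1.3  0.9] rotvec [ 0.003  0.004 -0.014] deg 0.8
```

```bash
python3 -m jog '[[[0.4,-1,1],[0.003,0.004,-0.014],0.3],[[0.4,-1,1],[0.003,0.004,-0.014],0.15],[[0.4,-1,1],[0.003,0.004,-0.014],0.1],[[0.4,-1,1],[0.003,0.004,-0.014],0],[[0.4,-1,1],[0.003,0.004,-0.014],0],[[0.4,-1,1],[0.003,0.004,-0.014],0]]'
python3 - <<'E'
from tgt import *
where()
step(pan(.0605,.0623,.031),np.pi/4)
E
```

```text
time_s: 3.03
eef_pos: [0.4249, 0.0622, 0.1118]
eef_rot: [0.049, 0.864, 0.472, 0.166]
wrist_force: [0.7, 0.2, 0.8]
opening: 0.003
t 3.0333 panel pos [60.7 62.1 30.9] ang 45.0 z.n [ 0.    -0.001 -1.   ] F(panel) [1.  0.1 0.5] T [0.03 0.17 0.04] open 0.003 q [-0.26 -0.31  2.33  0.22  0.82  0.18]
P [0.4246 0.0623 0.1118] shift mm [-0.  -0.3 -0.1] rotvec [0.    0.    0.001] deg 0.1
```

Run:
```python
import cv2
from bench import camera
for n,(r,c) in dict(top=((180,250),(260,365)),side=((155,245),(245,350))).items():
    p,d=camera(n);a=p[r[0]:r[1],c[0]:c[1],::-1]
    cv2.imwrite(f'pics/{n}2z.png',cv2.resize(a,None,fx=6,fy=6,interpolation=cv2.INTER_CUBIC))
```

```text
(no output)
```

View pics/top2z.png

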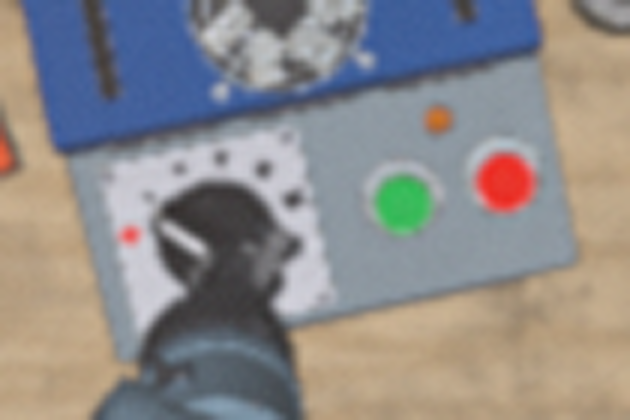

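View pics/side2z.png

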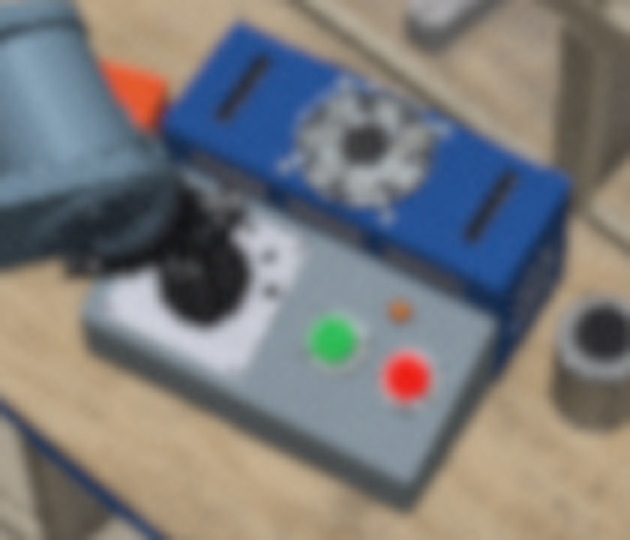

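Run:
```python
from tgt import *
z=np.load('top0.npz');d0=z['d']
def h(n,d,us,vs):
    uu,vv=np.meshgrid(us,vs);P=ondepth(n,np.c_[uu.ravel(),vv.ravel()],d[vv.ravel(),uu.ravel()])
    return ((P-p0)@Rp*1000)
q=h('top',d0,range(305,330),range(222,230));print('panel h',np.median(q[:,2]),q[:,2].std())
q=h('top',d0,range(280,312),range(205,235))
# height map in panel coords
print(np.round(q[:,2].reshape(30,32)[::2,::2]).astype(int))
```

```text
panel h 0.6247459808565666 169.18008877249014
[[  -5    0    3    1    2   -1    5    5    4    5    1   -1    0    1
    -2    0]
 [   0    5    4    7    1    7    0   10    0    3    0    0    4    4
     3    6]
 [  -3    6   -1    2    1   -1    6   -1    5   -1    2   -5    0    3
     4    3]
 [   2   -5    1    5    4   -2    4    7    5    2   13    1   -1    1
     4 1392]
 [   3   -2    3    2   26    6    6    9   10    9   -1    6    3    6
     3    1]
 [   2    4    4   36   40   36   24   12   10   14    8    7    8    2
     2    4]
 [   2   -1   -1   44   35   38   37   31    8   12   12   12    7   13
     4    3]
 [  -2    1   -7   33   43   40   41   38   33   22   11   11    3    7
    -3   -1]
 [  -2    0    6   11    7   34   39   35   36   35   31   17    5    3
     1    1]
 [   2    0    3    1   -2   10   11   48   35   44   39   36   16    6
     4    9]
 [  -4    1    6    5    6    6   10    8   44   40   36   37   36   29
     3    1]
 [   1    3    0    1    1    2    8   11   10    9   43   40   35   31
    -1    2]
 [  -7    2    3    0    0    3    4    1   -3    0    6   40   41   33
     1    6]
 [  -4    5    4    3    4    2    0    1    3    0    4    5    4    0
     3    3]
 [  -2   -2    4    7   -1    0    3    3    2    3   -1   -2   -3   -5
     1   -3]]
```

Run:
```python
from tgt import *
d0=np.load('top0.npz')['d']
uu,vv=np.meshgrid(range(280,312),range(205,236));P=ondepth('top',np.c_[uu.ravel(),vv.ravel()],d0[vv.ravel(),uu.ravel()])
q=(P-p0)@Rp*1000;m=(q[:,2]>28)&(q[:,2]<55);b=q[m]
c=b[:,:2].mean(0);w,V=np.linalg.eigh(np.cov((b[:,:2]-c).T));print(c,np.sqrt(w)*np.sqrt(12),V,np.degrees(np.arctan2(V[1,1],V[0,1])))
from bench import camera,get_obs
p,R,o=cur();print(p,o['opening'],o['joint_efforts'].round(2))
d,di=camera('top')
# tool axis seen: project TCP and tip
T=[p,p+R.apply([0,0,.014]),p+R.apply([0,0,-.06]),p+R.apply([0,.04,-.03]),p+R.apply([0,-.04,-.03])]
print(proj('top',T).round(1),'\nzoom',((proj('top',T)-[260,180]+.5)*6-.5).round(0)); print(((proj('side',T)-[245,155]+.5)*6-.5).round(0))
```

```text
[64.04068425 60.89057042] [19.11069007 79.498837  ] [[ 0.66926206 -0.74302644]
 [-0.74302644 -0.66926206]] -137.9898642710021
[0.42485442 0.06220053 0.11175581] -0.0011244375088878538 [-2.000e-02 -1.656e+01 -3.236e+01  6.700e-01 -1.350e+00 -0.000e+00]
[[295.8 222.2]
 [295.8 220.8]
 [295.9 228.7]
 [302.7 215.1]
 [289.1 235.6]] 
zoom [[217. 256.]
 [217. 247.]
 [218. 295.]
 [259. 213.]
 [177. 336.]]
[[195. 269.]
 [200. 274.]
 [173. 247.]
 [242. 239.]
 [127. 278.]]
```

Run:
```python
from tgt import *
from bench import camera
for n,(r,c) in dict(top=((205,240),(278,316)),).items():
    p,d=camera(n)
    uu,vv=np.meshgrid(range(*c),range(*r));P=ondepth(n,np.c_[uu.ravel(),vv.ravel()],d[vv.ravel(),uu.ravel()])
    q=(P-p0)@Rp*1000
    print('cols',list(range(*c))[::2]);
    H=np.round(q[:,2].reshape(uu.shape)).astype(int)
    for i in range(0,len(H),2): print(r[0]+i,' '.join('%4d'%x for x in H[i,::2]))
    a=p[195:245,270:325,::-1];cv2.imwrite('pics/t3z.png',cv2.resize(a,None,fx=12,fy=12,interpolation=cv2.INTER_CUBIC))
    print(get_obs()['opening'])
```

```text
cols [278, 280, 282, 284, 286, 288, 290, 292, 294, 296, 298, 300, 302, 304, 306, 308, 310, 312, 314]
205   -3   -2    0   -3    0    4    1    9    3    6    0    1    1   -2    6    3   -1    1   -1
207    2    5   -4    4    4    2    3    3    2    1    2    0    9    0   -1    3    0   -2    0
209    6    3    3    6    9   -3    0   -1    3    6    3    1    5    9    0    4    6   -2    1
211    4    4    4    1    6    5    5    2    7    7    7    2    8    0    2   -2    1   -8   -3
213   -1    3    5   -2    1   22    4   10   11   14   12    6    4    9    3    6    4   -6   -1
215    2    1    4    2   31   36   34   22   15   14   15   12    6    6   -3    3    5    3   -1
217    2    5   -2    2   37   42   36   32   25    9    5   13  139  142  141    2    4    0    0
219    0    5    9   -5   32   36   38   37   40   38   24  118  137  141  142  142    5    1    1
221    0    2    3   -1    1    4   45   34   45   60  111  123  139  146  144  146  137    3    2
223   -5    6   -1    0    4    7   13   15   65   77  105  106  139  156  144  136   -1    1    0
225    4    1    1    1    4    6    2   62  116  107  100  161  162  153   34    4    4    2    1
227    1   -3    9    4    9    5    4   75  142  131  158  170  168  160  158    4   -2    2    1
229 1392    1    4   -1    8    4  180  187  195  192  196  186  179  175   35    2    0    2    4
231    0   -3    3    0    3 1392  200  205  210  211  210  202  206  185   -2    2   -1   -4    1
233   -2   -1   -4    3  189  205  219  221  219  225  223  220  209  208  191   -1    1   -7  -39
235  -69   -2    0  181  207  222  223  245  245  245  239  243  237  213  214  185  -56  -56  -53
237  -64   -3   -3  201  215  246  250  251  259  259  262  258  255  245  224  204  -57  -59  -50
239  -62   -1    0  219  295  257  265  262  272  272  269  267  264  263  243  224  -48  -58  -56
-0.0012361060065928808
```

View pics/t3z.png

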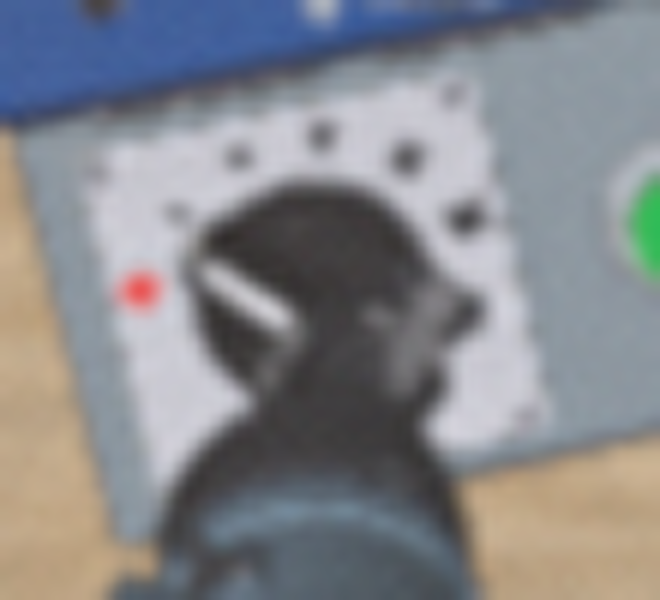

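Run:
```python
from tgt import *
from bench import camera
p,R,o=cur()
for n,(r,c) in dict(top=((205,240),(278,316)),side=((170,215),(255,300))).items():
    im,d=camera(n)
    uu,vv=np.meshgrid(range(*c),range(*r));P=ondepth(n,np.c_[uu.ravel(),vv.ravel()],d[vv.ravel(),uu.ravel()])
    t=R.inv().apply(P-p)*1000
    m=(t[:,2]<20)&(t[:,2]>-130)&(abs(t[:,0])<70)&(abs(t[:,1])<90)
    for a,b in [(-130,-110),(-110,-90),(-90,-75),(-75,-60),(-60,-50),(-50,-40),(-40,-30),(-30,-20),(-20,-10),(-10,0),(0,10),(10,20)]:
        k=m&(t[:,2]>=a)&(t[:,2]<b)
        if k.sum(): print(n,(a,b),k.sum(),'x',np.percentile(t[k,0],[5,50,95]).round(),'y',np.percentile(t[k,1],[5,50,95]).round())
    if n=='side':
        a=im[165:220,250:305,::-1];cv2.imwrite('pics/s3z.png',cv2.resize(a,None,fx=11,fy=11,interpolation=cv2.INTER_CUBIC))
```

```text
top (-130, -110) 48 x [-9.  1. 12.] y [28. 45. 60.]
top (-110, -90) 45 x [-11.   6.  16.] y [16. 49. 60.]
top (-90, -75) 16 x [ 4. 11. 15.] y [15. 30. 41.]
top (-75, -60) 12 x [ 2.  7. 12.] y [14. 20. 33.]
top (-60, -50) 2 x [ 7.  9. 11.] y [ 7.  9. 11.]
top (-50, -40) 4 x [ 7. 10. 11.] y [-6. -2.  9.]
top (-40, -30) 5 x [ 7. 10. 11.] y [-3.  5. 10.]
top (-30, -20) 4 x [ 7.  9. 10.] y [ 0.  6. 12.]
top (-20, -10) 11 x [-13.  20.  33.] y [-1.  4.  9.]
top (-10, 0) 54 x [ 3. 23. 38.] y [-5.  5. 12.]
top (0, 10) 14 x [-34.  17.  37.] y [ 8. 11. 13.]
top (10, 20) 34 x [-4. 11. 38.] y [-16.  13.  24.]
side (-130, -110) 35 x [-12.  -5.   7.] y [-58.  41.  57.]
side (-110, -90) 45 x [-16.  -9.  12.] y [-57.  35.  56.]
side (-90, -75) 16 x [-14. -11.  -4.] y [-49.  20.  34.]
side (-75, -60) 18 x [-13. -10.   4.] y [-39.   8.  27.]
side (-60, -50) 4 x [-11.  -9.  -7.] y [-4.  2. 10.]
side (-50, -40) 4 x [-11.  -9.  -8.] y [-11.   2.   7.]
side (-40, -30) 6 x [-12.  -9.  -4.] y [-10.  -5.  11.]
side (-30, -20) 3 x [-10. -10.  -7.] y [0. 3. 4.]
side (-20, -10) 18 x [-38. -19.  50.] y [-7.  1. 60.]
side (-10, 0) 80 x [-37.  37.  67.] y [-8. 55. 87.]
side (0, 10) 94 x [-32.  41.  67.] y [ 5. 69. 88.]
side (10, 20) 85 x [-67.  -2.  64.] y [-29.  27.  80.]
```

View pics/s3z.png

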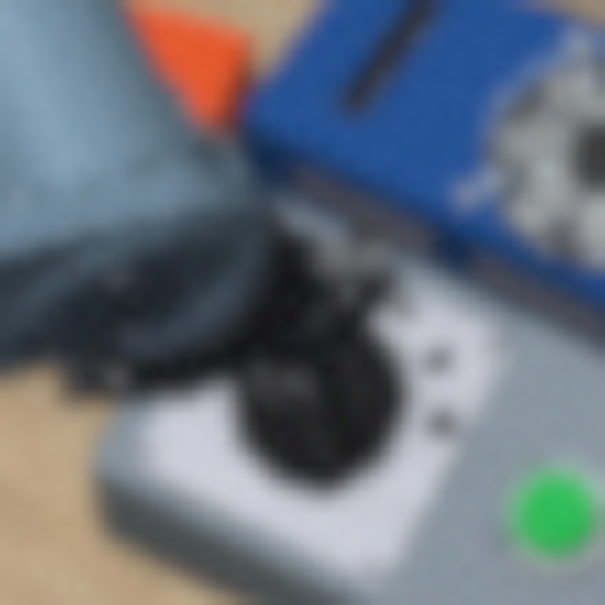

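```bash
python3 -m jog '[[[0,0,0],[0,0,0.07],0],[[0,0,0],[0,0,0.14],0],[[0,0,0],[0,0,0.18],0],[[0,0,0],[0,0,0.18],0],[[0,0,0],[0,0,0.18],0]]'
python3 - <<'E'
from tgt import *
where()
from bench import camera
p,d=camera('top');a=p[195:245,270:325,::-1];cv2.imwrite('pics/t4z.png',cv2.resize(a,None,fx=12,fy=12,interpolation=cv2.INTER_CUBIC))
E
```

```text
time_s: 3.75
eef_pos: [0.4248, 0.0622, 0.1117]
eef_rot: [0.034, 0.903, 0.393, 0.17]
wrist_force: [-0.3, -0.1, 0.5]
opening: 0.002
t 3.75 panel pos [60.7 62.2 30.8] ang 34.8 z.n [-0.    -0.001 -1.   ] F(panel) [-0.2 -0.   0.6] T [ 0.02  0.16 -0.07] open 0.002 q [-0.26 -0.31  2.33  0.22  0.82  0.36]
```

View pics/t4z.png

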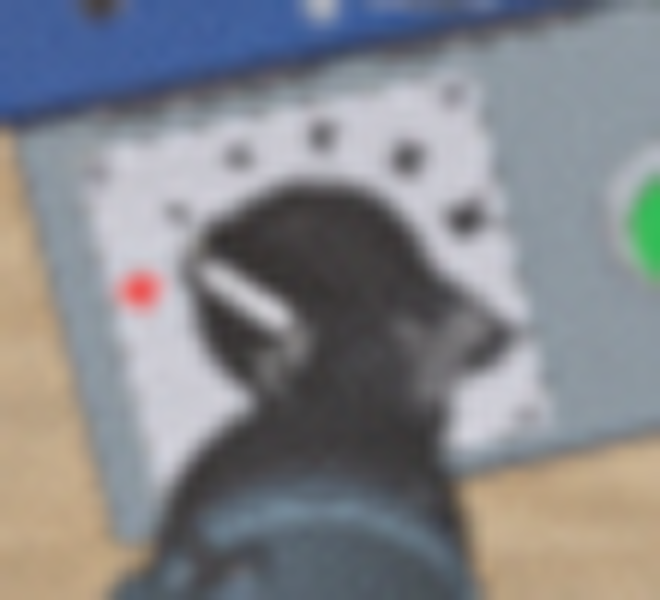

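```bash
python3 -m jog '[[[0,0,-25],[0,0,0],0],[[0,0,-50],[0,0,0],0],[[0,0,-70],[0,0,0],0],[[0,0,-80],[0,0,0],0],[[0,0,-80],[0,0,0],0]]'
python3 - <<'E'
from tgt import *
where()
from bench import camera
p,R,o=cur()
for n,(r,c) in dict(top=((195,250),(270,325)),side=((155,215),(240,305))).items():
    im,d=camera(n)
    uu,vv=np.meshgrid(range(*c),range(*r));P=ondepth(n,np.c_[uu.ravel(),vv.ravel()],d[vv.ravel(),uu.ravel()])
    t=R.inv().apply(P-p)*1000
    m=(t[:,2]<25)&(t[:,2]>-130)&(abs(t[:,0])<70)&(abs(t[:,1])<90)
    for a in range(-80,25,10):
        k=m&(t[:,2]>=a)&(t[:,2]<a+10)
        if k.sum(): print(n,a,k.sum(),'x',np.percentile(t[k,0],[5,50,95]).round(),'y',np.percentile(t[k,1],[5,50,95]).round())
    a=im[r[0]:r[1],c[0]:c[1],::-1];cv2.imwrite(f'pics/{n}5z.png',cv2.resize(a,None,fx=9,fy=9,interpolation=cv2.INTER_CUBIC))
E
```

```text
time_s: 4.22
eef_pos: [0.3994, 0.0559, 0.1896]
eef_rot: [0.036, 0.903, 0.393, 0.172]
wrist_force: [0.3, -0.1, -0.0]
opening: 0.006
t 4.2167 panel pos [ 62.7  61.4 113. ] ang 34.9 z.n [ 0.005 -0.003 -1.   ] F(panel) [ 0.2 -0.2 -0.1] T [-0.05  0.11  0.04] open 0.006 q [-0.31 -0.55  2.31  0.19  1.08  0.37]
top -80 24 x [-3.  7. 13.] y [15. 24. 36.]
top -70 11 x [ 7. 12. 14.] y [-8. 13. 25.]
top -60 4 x [ 9. 11. 12.] y [-6. -3.  7.]
top -50 5 x [ 7. 11. 11.] y [-5.  3. 10.]
top -40 8 x [ 7. 10. 12.] y [-4.  5. 12.]
top -30 5 x [ 7. 10. 11.] y [-6.  7.  7.]
side -80 11 x [-13. -10.  -3.] y [15. 23. 34.]
side -70 13 x [-14. -10.   2.] y [-11.  12.  24.]
side -60 2 x [-11. -11. -11.] y [-5.  1.  7.]
side -50 6 x [-13. -10.  -6.] y [-1.  4.  9.]
side -40 4 x [-12. -11.  -6.] y [-8.  2. 10.]
side -30 5 x [-12. -10.  -6.] y [-15.  -3.   4.]
```

View pics/top5z.png

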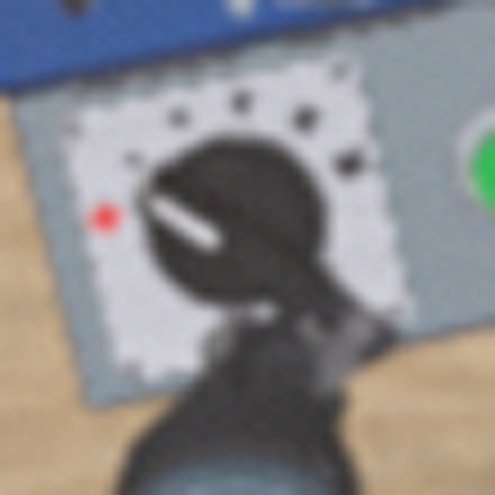

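View pics/side5z.png

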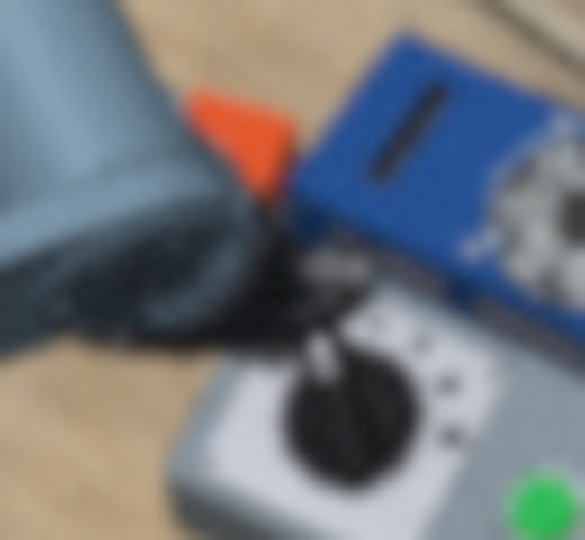

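Run:
```python
from tgt import *
from bench import camera
p,R,o=cur()
for n in ('top','side'):
    for z in (14,0,-10,-20,-30,-40,-60):
        r0,c0=dict(top=(195,270),side=(155,240))[n]
        print(n,z,((proj(n,p+R.apply([0,0,z/1000]))-[c0,r0]+.5)*9-.5).round(0))
    im,d=camera(n)
    r,c=dict(top=((215,240),(285,315)),side=((175,215),(255,300)))[n]
    uu,vv=np.meshgrid(range(*c),range(*r));P=ondepth(n,np.c_[uu.ravel(),vv.ravel()],d[vv.ravel(),uu.ravel()])
    t=R.inv().apply(P-p)*1000
    m=(t[:,2]<60)&(t[:,2]>-45)&(abs(t[:,0])<20)&(abs(t[:,1])<30)
    print(n,sorted(t[m].round().astype(int).tolist(),key=lambda a:-a[2])[:25])
```

```text
top 14 [[238. 313.]]
top 0 [[238. 328.]]
top -10 [[238. 338.]]
top -20 [[238. 349.]]
top -30 [[238. 360.]]
top -40 [[239. 371.]]
top -60 [[239. 393.]]
top [[10, 6, -21], [10, -2, -23], [2, 11, -27], [10, -7, -28], [7, 8, -29], [12, -5, -29], [12, 4, -30], [10, 6, -31], [10, -2, -32], [9, 14, -34], [6, 7, -34], [7, 12, -36], [12, 4, -37], [10, 2, -40], [11, -6, -41], [11, 7, -42], [11, -1, -42]]
side 14 [[302. 368.]]
side 0 [[294. 360.]]
side -10 [[288. 354.]]
side -20 [[282. 349.]]
side -30 [[277. 343.]]
side -40 [[270. 337.]]
side -60 [[258. 325.]]
side [[-9, 5, -25], [-11, -7, -25], [-11, -3, -25], [-12, 1, -26], [-3, 10, -30], [-7, -17, -31], [-7, 10, -32], [-10, -1, -36], [-11, 3, -36], [-8, 4, -39], [-11, -3, -41], [-10, -10, -42], [-10, 9, -43], [-12, -6, -44], [-7, 10, -45]]
```

Run:
```python
from tgt import *
step(pan(.0605,.0623,.03),np.pi/4)
step(pan(.0605,.0623,.0),np.pi/4)
```

```text
P [0.4249 0.0624 0.1109] shift mm [ 0.5  0.6 79.9] rotvec [-0.001  0.001 -0.178] deg 10.2
P [0.435  0.0645 0.0827] shift mm [  0.5   0.6 109.9] rotvec [-0.001  0.001 -0.178] deg 10.2
```

```bash
python3 -m jog '[[[0.5,0.6,0],[0,0,-0.06],0.6],[[0.5,0.6,0],[0,0,-0.12],0.6],[[0.5,0.6,0],[0,0,-0.178],0.6],[[0.5,0.6,20],[0,0,-0.178],0.6],[[0.5,0.6,45],[0,0,-0.178],0.6],[[0.5,0.6,65],[0,0,-0.178],0.6],[[0.5,0.6,75],[0,0,-0.178],0.6],[[0.5,0.6,80],[0,0,-0.178],0.6],[[0.5,0.6,80],[0,0,-0.178],0.6]]'
python3 - <<'E'
from tgt import *
where()
step(pan(.0605,.0623,.0),np.pi/4)
E
```

```text
time_s: 5.17
eef_pos: [0.4236, 0.0629, 0.1086]
eef_rot: [0.047, 0.865, 0.472, 0.164]
wrist_force: [-0.3, 0.7, 0.3]
opening: 0.598
t 5.1667 panel pos [58.6 63.1 28.3] ang 45.0 z.n [-0.006  0.002 -1.   ] F(panel) [-0.   0.7  0.3] T [ 0.06  0.16 -0.03] open 0.598 q [-0.26 -0.3   2.33  0.22  0.82  0.19]
P [0.435  0.0645 0.0827] shift mm [ 0.8  2.1 28.2] rotvec [-0.006  0.002 -0.   ] deg 0.4
```

```bash
python3 -m jog '[[[0.8,2,8],[-0.006,0.002,0],0.6],[[0.8,2,16],[-0.006,0.002,0],0.6],[[0.8,2,22],[-0.006,0.002,0],0.6],[[0.8,2,26],[-0.006,0.002,0],0.6],[[0.8,2,28],[-0.006,0.002,0],0.6],[[0.8,2,28],[-0.006,0.002,0],0.6]]'
python3 - <<'E'
from tgt import *
where()
step(pan(.0605,.0623,.0),np.pi/4)
E
```

```text
time_s: 5.67
eef_pos: [0.4347, 0.0646, 0.0828]
eef_rot: [0.049, 0.865, 0.471, 0.166]
wrist_force: [0.1, 0.1, 0.4]
opening: 0.596
t 5.6667 panel pos [60.3 62.4  0.1] ang 45.0 z.n [-0.001 -0.    -1.   ] F(panel) [0.3 0.  0.4] T [-0.02  0.21 -0.04] open 0.596 q [-0.25 -0.21  2.33  0.23  0.72  0.17]
P [0.435  0.0645 0.0827] shift mm [0.1 0.2 0.1] rotvec [-0.     0.001 -0.   ] deg 0.0
```

```bash
python3 -m jog '[[[0,0,0],[0,0,0],0.3],[[0,0,0],[0,0,0],0.1],[[0,0,0],[0,0,0],0],[[0,0,0],[0,0,0],0],[[0,0,0],[0,0,0],0]]'
python3 - <<'E'
from tgt import *
where()
E
```

```text
time_s: 6.08
eef_pos: [0.4363, 0.0639, 0.0841]
eef_rot: [0.05, 0.864, 0.471, 0.168]
wrist_force: [2.6, -2.9, 4.4]
opening: 0.194
t 6.0833 panel pos [62.1 61.4  0.9] ang 45.0 z.n [ 0.003 -0.002 -1.   ] F(panel) [ 3.3 -3.4  3.5] T [-0.37 -0.23  0.04] open 0.194 q [-0.25 -0.21  2.33  0.23  0.72  0.17]
```

```bash
python3 -m jog '[[[0,0.5,0],[0,0,0.1],0],[[0,1,0],[0,0,0.2],0],[[0,1,0],[0,0,0.3],0],[[0,1,0],[0,0,0.4],0],[[0,1,0],[0,0,0.5],0],[[0,1,0],[0,0,0.6],0],[[0,1,0],[0,0,0.7],0],[[0,1,0],[0,0,0.8],0],[[0,1,0],[0,0,0.9],0],[[0,1,0],[0,0,1.0],0]]'
python3 - <<'E'
from tgt import *
where()
step(pan(.0623,.0612,.0),-np.pi/4)
E
```

```text
time_s: 6.92
eef_pos: [0.4368, 0.0633, 0.0843]
eef_rot: [-0.036, 0.985, -0.003, 0.171]
wrist_force: [2.7, -1.4, -1.7]
opening: 0.193
t 6.9167 panel pos [62.5 60.7  0.9] ang -12.6 z.n [ 0.002 -0.002 -1.   ] F(panel) [ 1.7 -1.9 -2.4] T [-0.23  0.05 -0.02] open 0.193 q [-0.25 -0.21  2.33  0.23  0.72  1.18]
P [0.4368 0.0638 0.0833] shift mm [-0.3 -0.4  0.9] rotvec [ 0.001 -0.003  0.566] deg 32.4
```

```bash
python3 -m jog '[[[0,0,0],[0,0,0.1],0],[[0,0,0],[0,0,0.2],0],[[0,0,0],[0,0,0.3],0],[[0,0,0],[0,0,0.4],0],[[0,0,0],[0,0,0.5],0],[[0,0,0],[0,0,0.57],0],[[0,0,0],[0,0,0.57],0],[[0,0,0],[0,0,0.57],0]]'
python3 - <<'E'
from tgt import *
where()
E
```

```text
time_s: 7.58
eef_pos: [0.4368, 0.063, 0.0842]
eef_rot: [-0.082, 0.944, -0.279, 0.154]
wrist_force: [0.4, -4.4, 0.2]
opening: 0.194
t 7.5833 panel pos [62.3 60.4  0.9] ang -45.1 z.n [ 0.002 -0.003 -1.   ] F(panel) [-0.4 -4.4  0.3] T [-0.78  0.25 -0.04] open 0.194 q [-0.25 -0.21  2.33  0.23  0.72  1.75]
```

```bash
python3 -m jog '[[[0,0,0],[0,0,0],0.3],[[0,0,0],[0,0,0],0.5],[[0,0,0],[0,0,0],0.5],[[0,0,-10],[0,0,0],0.5],[[0,0,-30],[0,0,0],0.5],[[0,0,-60],[0,0,0],0.5],[[0,0,-90],[0,0,0],0.5],[[0,0,-120],[0,0,0],0.4],[[0,0,-120],[0,0,0],0.2],[[0,0,-120],[0,0,0],0]]'
python3 - <<'E'
from tgt import *
where()
from bench import camera
for n,(r,c) in dict(top=((195,250),(270,355)),side=((155,235),(240,325))).items():
    im,d=camera(n)
    a=im[r[0]:r[1],c[0]:c[1],::-1];cv2.imwrite(f'pics/{n}6z.png',cv2.resize(a,None,fx=7,fy=7,interpolation=cv2.INTER_CUBIC))
E
```

```text
time_s: 8.42
eef_pos: [0.3973, 0.0543, 0.1989]
eef_rot: [-0.083, 0.944, -0.278, 0.156]
wrist_force: [0.9, 0.7, -0.4]
opening: 0.125
t 8.4167 panel pos [ 63.6  60.3 122.5] ang -45.0 z.n [ 0.006 -0.005 -1.   ] F(panel) [ 0.8  0.5 -0.7] T [ 0.06  0.2  -0.  ] open 0.125 q [-0.32 -0.57  2.3   0.19  1.1   1.77]
```

View pics/top6z.png

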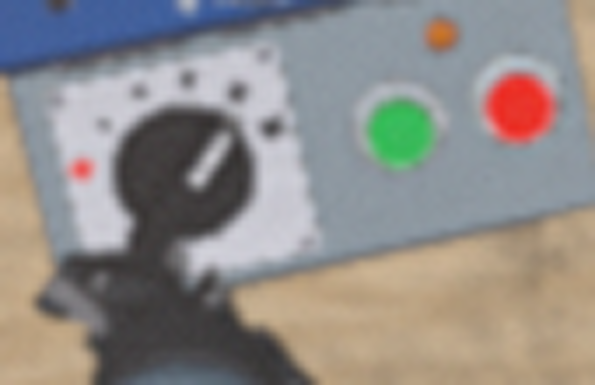

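View pics/side6z.png

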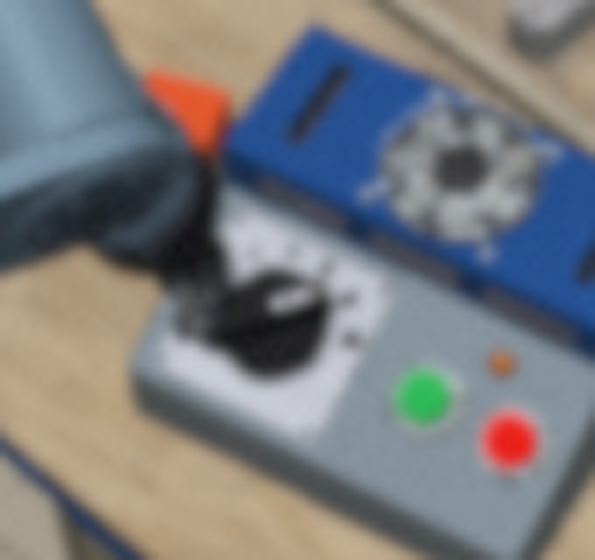

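Run:
```python
from tgt import *
def onp(n,uv,h):
    o,d=ray(n,uv);nn=Rp[:,2];t=((p0+h*nn-o)@nn)/(d@nn);P=o+d*t[:,None];return ((P-p0)@Rp*1000)
St=lambda z:(np.array(z,float)+.5)/7-.5+[270,195]
Ss=lambda z:(np.array(z,float)+.5)/7-.5+[240,155]
for q in (onp('top',St([[195,183],[229,133]]),.04),onp('side',Ss([[272,306],[308,290]]),.04)):
    e=q[1]-q[0];f=q[1]-[61.5,61.5,40];print(q.round(1),np.degrees(np.arctan2(e[1],e[0])),np.degrees(np.arctan2(f[1],f[0])))
step(pan(.061,-.0405,.1),-np.pi/4)
step(pan(.061,-.0405,.01),-np.pi/4)
where()
```

```text
[[67.6 55.4 40. ]
 [87.3 35.2 40. ]] -45.6909596801679 -45.475037349921976
[[65.9 56.6 40. ]
 [83.1 42.4 40. ]] -39.581873060094345 -41.5006659432018
P [ 0.4237 -0.0431  0.1768] shift mm [71.6 72.  20.4] rotvec [ 0.001 -0.002 -0.001] deg 0.1
P [ 0.4538 -0.0366  0.0923] shift mm [ 71.4  72.  110.4] rotvec [ 0.001 -0.002 -0.001] deg 0.1
t 8.5167 panel pos [ 61.4  61.1 120.2] ang -45.1 z.n [ 0.001 -0.002 -1.   ] F(panel) [-0.2 -0.1  0.2] T [-0.03  0.18  0.02] open 0.005 q [-0.32 -0.56  2.3   0.19  1.1   1.77]
```

```bash
python3 -m jog '[[[20,20,0],[0,0,0],0],[[45,45,0],[0,0,0],0],[[65,65,0],[0,0,0],0],[[71.5,72,10],[0,0,0],0],[[71.5,72,35],[0,0,0],0],[[71.5,72,60],[0,0,0],0],[[71.5,72,80],[0,0,0],0],[[71.5,72,90],[0,0,0],0],[[71.5,72,90],[0,0,0],0],[[71.5,72,90],[0,0,0],0]]'
python3 - <<'E'
from tgt import *
where()
step(pan(.061,-.0405,.01),-np.pi/4)
from bench import camera
p,R,o=cur()
for n,(r,c) in dict(top=((195,250),(290,355)),side=((165,225),(265,335))).items():
    im,d=camera(n)
    for z in (14,-20,-30): print(n,z,((proj(n,p+R.apply([0,0,z/1000]))-[c[0],r[0]]+.5)*8-.5).round(0))
    a=im[r[0]:r[1],c[0]:c[1],::-1];cv2.imwrite(f'pics/{n}7z.png',cv2.resize(a,None,fx=8,fy=8,interpolation=cv2.INTER_CUBIC))
    uu,vv=np.meshgrid(range(*c),range(*r));P=ondepth(n,np.c_[uu.ravel(),vv.ravel()],d[vv.ravel(),uu.ravel()])
    t=R.inv().apply(P-p)*1000
    m=(t[:,2]<-8)&(t[:,2]>-45)&(abs(t[:,0])<20)&(abs(t[:,1])<30)
    print(n,sorted(t[m].round().astype(int).tolist(),key=lambda a:-a[2])[:14])
E
```

```text
time_s: 9.35
eef_pos: [0.4456, -0.037, 0.1094]
eef_rot: [-0.083, 0.945, -0.279, 0.151]
wrist_force: [-0.5, 0.7, -0.2]
opening: -0.0
t 9.35 panel pos [ 59.2 -39.1  28.8] ang -45.1 z.n [-0.003  0.002 -1.   ] F(panel) [-0.4  0.8 -0. ] T [-0.05  0.2   0.04] open -0.0 q [-0.54 -0.23  2.28  0.31  0.86  1.43]
P [ 0.4538 -0.0366  0.0923] shift mm [ 2.3 -0.3 18.8] rotvec [ 0.001  0.003 -0.002] deg 0.2
top 14 [[296. 157.]]
top -20 [[303. 184.]]
top -30 [[304. 192.]]
top [[6, -9, -23], [11, -2, -26], [8, -8, -28], [11, 2, -28], [5, -13, -29], [11, -6, -31], [7, -7, -32], [11, 5, -33], [7, 11, -34], [6, -10, -35], [11, -3, -37], [3, -13, -42], [10, 5, -42], [11, -7, -43]]
side 14 [[282. 376.]]
side -20 [[268. 362.]]
side -30 [[264. 357.]]
side [[9, 1, -25], [8, 5, -27], [6, 8, -42], [5, 12, -44]]
```

View pics/top7z.png

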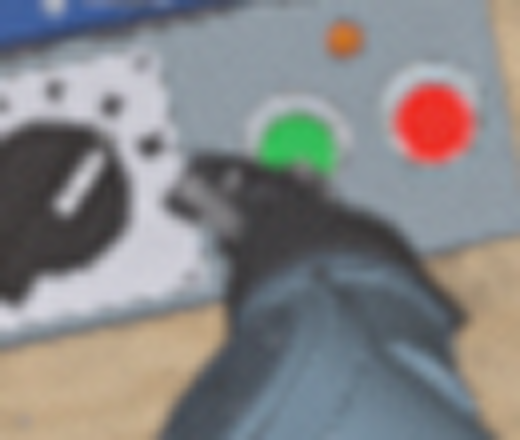

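View pics/side7z.png

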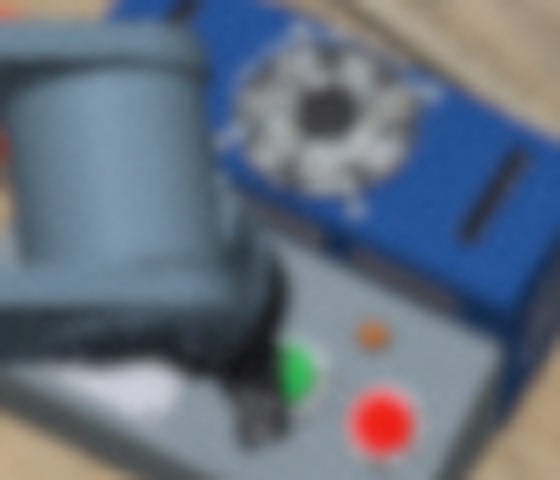

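```bash
python3 -m jog '[[[2.3,-0.3,6],[0.001,0.003,0],0],[[2.3,-0.3,14],[0.001,0.003,0],0],[[2.3,-0.3,20],[0.001,0.003,0],0],[[2.3,-0.3,23],[0.001,0.003,0],0],[[2.3,-0.3,23],[0.001,0.003,0],0],[[2.3,-0.3,23],[0.001,0.003,0],0]]'
python3 -c "
from tgt import *
where()"
python3 -m jog '[[[0,0,2],[0,0,0],0],[[0,0,3],[0,0,0],0],[[0,0,4],[0,0,0],0],[[0,0,4],[0,0,0],0]]'
python3 -c "
from tgt import *
where()"
```

```text
time_s: 9.95
eef_pos: [0.4563, -0.0371, 0.09]
eef_rot: [-0.083, 0.944, -0.279, 0.154]
wrist_force: [0.2, 0.9, -0.5]
opening: -0.002
t 9.95 panel pos [ 62.4 -41.5   7.1] ang -45.1 z.n [ 0.002 -0.002 -1.   ] F(panel) [ 0.2  0.9 -0.6] T [ 0.02  0.13 -0.  ] open -0.002 q [-0.52 -0.16  2.27  0.33  0.79  1.42]
time_s: 10.28
eef_pos: [0.4577, -0.0368, 0.0862]
eef_rot: [-0.083, 0.944, -0.279, 0.154]
wrist_force: [-0.6, 0.7, 0.6]
opening: -0.003
t 10.2833 panel pos [ 62.4 -41.5   3. ] ang -45.1 z.n [ 0.002 -0.002 -1.   ] F(panel) [-0.2  0.8  0.7] T [ 0.04  0.2  -0.02] open -0.003 q [-0.52 -0.14  2.27  0.33  0.78  1.42]
```

```bash
python3 -m jog '[[[-1,0,2],[0,0,0],0],[[-1,0,3],[0,0,0],0],[[-1,0,3],[0,0,0],0]]'
python3 -c "
from tgt import *
where()"
python3 -m jog '[[[0,0,2],[0,0,0],0],[[0,0,3],[0,0,0],0],[[0,0,3],[0,0,0],0]]'
python3 -c "
from tgt import *
where()"
```

```text
time_s: 10.53
eef_pos: [0.4577, -0.0359, 0.0828]
eef_rot: [-0.083, 0.944, -0.279, 0.154]
wrist_force: [0.6, 0.4, -0.5]
opening: 0.001
t 10.5333 panel pos [ 61.5 -40.6  -0.2] ang -45.1 z.n [ 0.002 -0.002 -1.   ] F(panel) [ 0.5  0.3 -0.7] T [0.01 0.14 0.02] open 0.001 q [-0.52 -0.14  2.27  0.33  0.77  1.41]
time_s: 10.78
eef_pos: [0.4589, -0.0357, 0.0801]
eef_rot: [-0.083, 0.944, -0.279, 0.154]
wrist_force: [-0.8, 0.4, 2.3]
opening: -0.0
t 10.7833 panel pos [ 61.7 -40.8  -3.2] ang -45.1 z.n [ 0.002 -0.002 -1.   ] F(panel) [0.1 0.5 2.4] T [0.11 0.18 0.02] open -0.0 q [-0.51 -0.13  2.27  0.34  0.76  1.41]
```

```bash
python3 -m jog '[[[0,0,1.5],[0,0,0],0],[[0,0,3],[0,0,0],0],[[0,0,3],[0,0,0],0]]'
python3 -c "
from tgt import *
where()"
python3 -m jog '[[[0,0,1],[0,0,0],0],[[0,0,2],[0,0,0],0],[[0,0,2],[0,0,0],0]]'
python3 -c "
from tgt import *
where()"
```

```text
time_s: 11.03
eef_pos: [0.46, -0.0355, 0.0771]
eef_rot: [-0.083, 0.944, -0.279, 0.154]
wrist_force: [-1.6, -0.5, 3.5]
opening: 0.002
t 11.0333 panel pos [ 61.7 -40.8  -6.4] ang -45.1 z.n [ 0.002 -0.002 -1.   ] F(panel) [-0.3 -0.2  3.9] T [0.09 0.24 0.  ] open 0.002 q [-0.51 -0.12  2.27  0.34  0.75  1.41]
time_s: 11.28
eef_pos: [0.4605, -0.0354, 0.0764]
eef_rot: [-0.083, 0.945, -0.278, 0.153]
wrist_force: [-21.4, 1.0, 29.5]
opening: -0.002
t 11.2833 panel pos [ 61.9 -40.8  -7.2] ang -45.0 z.n [ 0.001 -0.001 -1.   ] F(panel) [-9.3  5.5 34.8] T [ 0.78  1.9  -0.03] open -0.002 q [-0.51 -0.11  2.27  0.34  0.75  1.41]
```

```bash
python3 -m jog '[[[0,0,-3],[0,0,0],0],[[0,0,-12],[0,0,0],0],[[0,0,-35],[0,0,0],0],[[0,0,-70],[0,0,0],0],[[0,0,-105],[0,0,0],0],[[-20,0,-130],[0,0,0],0],[[-40,0,-140],[0,0,0],0],[[-40,0,-140],[0,0,0],0],[[-40,0,-140],[0,0,0],0],[[-40,0,-140],[0,0,0],0]]'
python3 - <<'E'
from tgt import *
where()
from bench import camera
for n in('top','side'):
    im,d=camera(n)
    cv2.imwrite(f'pics/{n}8.png',im[:,:,::-1])
    r,c=dict(top=((150,250),(235,375)),side=((145,240),(245,350)))[n]
    a=im[r[0]:r[1],c[0]:c[1],::-1];cv2.imwrite(f'pics/{n}8z.png',cv2.resize(a,None,fx=5,fy=5,interpolation=cv2.INTER_CUBIC))
    def gh(u,v,k=2):
        uu,vv=np.meshgrid(range(u-k,u+k+1),range(v-k,v+k+1));P=ondepth(n,np.c_[uu.ravel(),vv.ravel()],d[vv.ravel(),uu.ravel()]);return np.median(((P-p0)@Rp*1000)[:,2])
    for y in (-.0405,-.0965):
        u,v_=proj(n,pan(.061,y,.018))[0].round().astype(int);print(n,y,(u,v_),im[v_,u],gh(u,v_))
E
```

```text
time_s: 12.12
eef_pos: [0.3818, -0.0236, 0.198]
eef_rot: [-0.083, 0.945, -0.278, 0.154]
wrist_force: [0.1, 0.1, 0.3]
opening: -0.003
t 12.1167 panel pos [ 33.6 -12.6 132.5] ang -45.0 z.n [ 0.002 -0.002 -1.   ] F(panel) [0.3 0.1 0.2] T [-0.02  0.21 -0.03] open -0.003 q [-0.62 -0.61  2.32  0.28  1.2   1.45]
top -0.0405 (np.int64(327), np.int64(214)) [ 58 186  92] 18.014922165839415
top -0.0965 (np.int64(344), np.int64(210)) [233  49  40] 16.737942104955906
side -0.0405 (np.int64(300), np.int64(211)) [ 47 186  88] 15.648247403704914
side -0.0965 (np.int64(312), np.int64(217)) [235  35  25] 15.287977987288443
```

View pics/top8z.png

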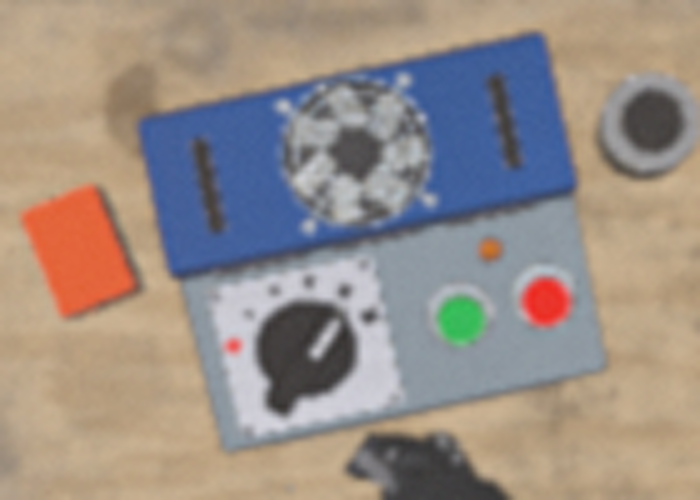

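View pics/side8.png

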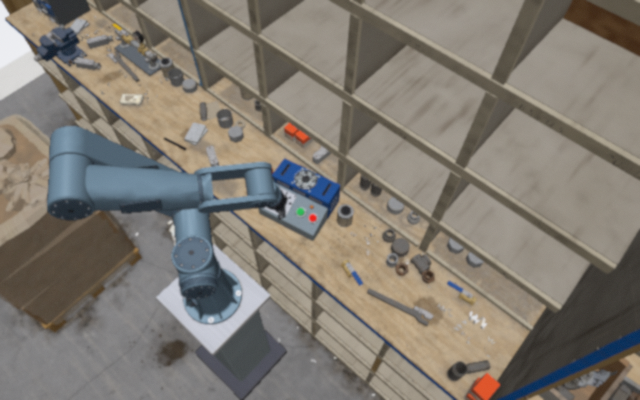

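The top view shows the white line running from (315,355) to (338,322), towards the fourth bar. Both buttons are out, the carton and tin are where they were, and the gripper is clear of the extractor.

```bash
python3 -c "
from bench import *
print(hand_in())"
```

```text
the job is handed in; nothing more can be done
None
```

The fan switch stands on step four and the green start button was pushed fully in and let go afterwards. I handed the job in at about 12 s; it reports no verdict.

- **Switch:** it started on step 1. I gripped the handle and turned it 90° clockwise. The white line then measured -45.7° (top view) and -39.6° (side view); step four is nominally -45°. It still pointed at the fourth bar after the press.
- **Start button:** I pressed it by force feedback. The force rose from 2.4 N to 3.9 N, then jumped to about 35 N as the button bottomed. Afterwards its face read 18 mm (top) and 16 mm (side) out from the panel, so it has sprung back.
- **Stop button and surroundings:** the gripper never went near the stop button, and its face reads about 17 mm (top) and 15 mm (side) against 18 mm nominal. The carton and tin look unmoved in the pictures; I did not measure the other parts individually. The gripper ended clear of everything, with no force on the wrist.

**What disagreed:** the first grasp closed on nothing. In the camera images the fingertips were about 35 mm further back along the tool than the reported TCP and `tip_extent` imply. I allowed for that offset, and the second grasp held: the opening stopped at 0.194, about the handle's thickness.

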